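# Show a corrosion coupon to the inspection camera

### The job

Take the short steel coupon out of the white slotted rack and drop it into the wire basket. Then lift the tall rectangular coupon out of the rack, gripped by its upper end, and hold it still in front of the inspection camera's lens: its middle on the lens axis 13 cm from the glass, a broad face square to the lens, its length in line with the camera's own up direction. Finish while holding it there in the air; do not touch the camera, and leave the round-headed coupon in its slot and everything else on the bench where it stands.

Things in the scene. Friction and masses are not known exactly. Their poses are not given: they have to be found in the camera images.
- rack: White plastic rack fixed to the bench, 60 (x) x 210 (y) x 35 mm high; origin at the centre of its underside, z up. Three slots through the top at y = -70, 0 and +70 mm, each 32 mm along x, 10 mm along y and 24 mm deep (slot floor 11 mm above the bench); one coupon stands in each, in any order, its thickness along the rack's y.
- tall_coupon: The tall rectangular steel coupon, 30 mm wide (x), 8 mm thick (y), 95 mm long (z), about 160 g, with a 9 mm hole through it near its upper end (85 mm above its lower end); origin at the centre of its lower end, z to the upper end. In its slot 71 mm of it stand above the rack.
- tall_mid (a point): Middle of the tall coupon, 47.5 mm above its lower end.
- short_coupon: The short plain steel coupon, 30 mm wide (x), 8 mm thick (y), 60 mm long (z), about 110 g, no hole; origin at the centre of its lower end, z to the upper end. In its slot 36 mm of it stand above the rack.
- short_mid (a point): Middle of the short coupon, 30 mm above its lower end.
- disc_coupon: The round-headed steel coupon, to be left in the rack: a disc of 50 mm diameter, 8 mm thick (y), on a stem 24 mm wide, 90 mm long overall; origin at the centre of the stem's lower end, z up.
- basket: Open wire basket fixed to the bench, 190 (x) x 140 (y) x 80 mm high, walls 4 mm, empty; origin at the centre of its underside, z up, inner floor 4 mm above the bench.
- camera_head: Inspection camera fixed on a stand: bright metal lens barrel, 38 mm diameter, 35 mm long, on a grey 50 mm box. Origin: centre of the lens glass, 255 mm above the bench. Looks along its own -x, 25 degrees below level; y level; z is the camera's up (25 degrees off vertical, leaning towards where it looks). The stand's post, 16 mm thick, 340 mm high, is about 90 mm level behind the glass.
- view_point (a point): The point on the lens axis 130 mm in front of the lens glass (200 mm above the bench) where the middle of the tall coupon is to be held.
- weight: Bystander: brass weight, 28 mm diameter, 36 mm high, near the rack; origin under its centre.
- jar: Bystander: amber glass jar, 54 mm diameter, 75 mm high, beyond the rack; origin under its centre.
- beaker: Bystander: clear glass beaker, 60 mm diameter, 80 mm high, beyond the rack; origin under its centre.
- bottle: Bystander: amber bottle, 68 mm diameter, 150 mm high; origin under its centre.
- spatula: Bystander: spatula about 200 mm long lying on the bench to the right of the rack, along its x.
- dish: Bystander: closed glass dish, 84 mm diameter, 16 mm high; origin under its centre.
There are look-alikes about, which are no part of the job. Leave any blue look-alike of the short_coupon alone.

How it is judged:
By the outcome, as a careful person would: the job done as asked, in the order asked, and still so for the second after the job is handed in, while the arm keeps its last pose, push and grip.
It also fails if it takes over 59 s, if anything falls off the work surface, if the arm or the gripper's body presses on something with over 40 N, if the wrist force passes 120 N, or if a joint passes its speed limit or range.

### The arm

A 6-joint arm with a two-finger parallel gripper is mounted at the origin on the work surface. World frame = base frame: x ahead of the robot, y to its left, z up, the work surface at z = 0. Lengths are in m, angles in rad, forces in N, time in s.
With the tool pointing down it reaches from about 0.35 to 0.875 m from the base axis. Payload 15.5 kg.
Tool frame: the origin (TCP) lies between the finger pads, 19 mm behind the fingertips; this is the grasp point; z points along the fingers, y is the line along which they close (so a half turn about z gives the same grasp; the last joint's range is limited). The gripper opens to 85 mm and grips with 20 to 120 N. Pads are 22 mm wide; open, the fingers measure 114 mm over their backs; the gripper's body (76 mm by 85 mm) begins 54 mm behind the grasp point. The pads swing forward as they close: fully open they stand 13 mm farther back than shut.
Start: joints at [-0.096, 0.494, 1.345, -0, 1.302, -0.096], TCP at [0.625, 0, 0.25] pointing down, gripper open.
Joint ranges: [-2.91, 2.91], [-0.82, 2.16], [0.22, 2.67], [-1.22, 4.37], [0.12, 2.79], [-3.08, 3.08]. Speed limits (rad/s): [1.89, 1.89, 2.57, 3.01, 3.01, 3.01].

### API

Orientations are given as a unit quaternion [w, x, y, z].
In Python, from cell import manip gives the robot as it stands. The module is installed in compiled form; this text tells all that it offers.
- The arm moves only by the tool jog_arm, never from a script. Its argument "targets" is a list of rows, each a list of 5 numbers: the shift along the tool's x, y, z in units of 0.25 m (1.0 is 0.25 m), then the turn about the tool's z in units of 90 degrees (1.0 is 90 degrees), then the closure, from -1 (fully open) to 1 (shut). A call has exactly 5 rows; each row is the pose to reach, as a shift and turn from the pose commanded when the call began, along the tool's axes at that moment; what a row does not reach only later rows make up. A row lasts 1/12 s, in which the tool goes at most 41.7 mm and 7.16 degrees, less where a joint would pass 70% of its speed; a pose out of reach is approached as far as the arm can. A call with a number of a shift or a turn outside -1 to 1 is refused whole. A call with a gripper value outside its range is refused whole. The fingers move at their own pace and stop on an object; "squeeze" is the grip in N (left out, the last holds). Time passes only in rows, so rows that repeat a pose let the fingers close, or fill a call up. It gives the time, the measured TCP pose, the force, the opening and the grip force at its end, in the units of the state.
- manip.state(): the state, without advancing time (a new reading comes with each control period).
- manip.read_camera(name): name is "scene" or "side" or "wrist"; returns the picture (384x512x3 uint8, red, green, blue); there is no depth.
- manip.camera_info(name): a dict with "fovy" (degrees; the focal length in pixels is half the picture's height over the tangent of half this angle, whatever the lens; pixels are square), "cx", "cy" (the principal point, pixels), "rvec" (rotation vector, rad) and "tvec" (3), from world to camera coordinates, as OpenCV has them. Camera axes: x right, y down, z forward; pixel columns grow to the right and rows downward; lengths in m; the calibration is good to about 2 mm. A picture is of the moment at which its call begins: read the wrist's pose just before it. camera_info takes no time and is no camera call; for the wrist camera it gives the pose at the moment of the call.
- manip.hand_in(): hands the job in; it is judged then, once.
The state is a dict: "clock": time; "joints": joint angles; "qvel": joint speeds; "joint_efforts": joint torques, N m; "tcp_pos": TCP position; "tool_rot": TCP orientation; "force": force on the tool from outside, world axes, zero at the start; "torque": the same for the moment, N m; "grip_width": finger opening in m; "grip_force": force on a finger pad.
Only numpy, scipy, OpenCV 4.12 (cv2) and the standard library are available. Lean on these libraries where they do the work, as an engineer would, in place of code of your own. Each camera call takes 0.05 s, during which the arm holds its last target. There are 200 camera calls.

## Working session

There is one attempt and no reset: what is moved stays moved. The work goes in short steps, Python scripts to look and compute and a tool call to move; the robot and the scene stay as the last step left them, time stands still between calls to the robot, and variables do not carry over. Pictures are saved under pics/ and viewed, at most 10 in all, crops included, and the job is handed in when it is done.

Besides the shell and the picture viewer there is one more tool, called after "Call:" in YAML: its name, and indented under it one key for each argument. jog_arm: Moves the arm, as the interface text tells. Its arguments: {"type":"object","properties":{"targets":{"type":"array","items":{"type":"array","items":{"type":"number","minimum":-1,"maximum":1}}},"squeeze":{"type":"number"}},"required":["targets"]}

```bash
mkdir -p pics; cat > h.py <<'E'
import numpy as np, cv2
from cell import manip
def info(n):
    i=manip.camera_info(n); f=192/np.tan(np.radians(i['fovy'])/2)
    K=np.array([[f,0,i['cx']],[0,f,i['cy']],[0,0,1]]); R=cv2.Rodrigues(np.array(i['rvec'],float))[0]
    return K,R,np.array(i['tvec'],float)
def ray(c,uv):
    K,R,t=c; return -R.T@t, R.T@np.linalg.solve(K,[uv[0],uv[1],1.])
def atz(c,uv,z):
    o,d=ray(c,uv); return o+d*(z-o[2])/d[2]
def proj(c,P):
    K,R,t=c; q=(np.atleast_2d(P)@R.T+t)@K.T; return q[:,:2]/q[:,2:]
def tri(*cu):
    A=0;b=0
    for c,uv in cu:
        o,d=ray(c,uv); d=d/np.linalg.norm(d); M=np.eye(3)-np.outer(d,d); A=A+M; b=b+M@o
    return np.linalg.solve(A,b)
def shot(n,fn):
    c=info(n); im=manip.read_camera(n); cv2.imwrite('pics/'+fn+'.png',cv2.cvtColor(im,cv2.COLOR_RGB2BGR)); return c,im
E
python3 - <<'E'
from h import *
for n in ['scene','side','wrist']:
    c,im=shot(n,n+'0'); print(n,c[0][0,0],c[0][:2,2],(-c[1].T@c[2]).round(3),c[1][2].round(3))
s=manip.state();print(s)
a=cv2.imread('pics/scene0.png')
cv2.imwrite('pics/sceneB.png',cv2.resize(a,(800,600),interpolation=cv2.INTER_CUBIC))
a=cv2.imread('pics/side0.png')
cv2.imwrite('pics/sideB.png',cv2.resize(a,(800,600),interpolation=cv2.INTER_CUBIC))
E
```

```text
scene 353.9225511734145 [259.44883304 189.79926406] [ 1.165 -0.348  0.735] [-0.694  0.367 -0.619]
side 461.53868122261014 [261.24269053 193.73959715] [ 0.369 -0.739  1.068] [ 0.144  0.626 -0.766]
wrist 282.94091848384573 [256.20122789 194.36892639] [0.625 0.078 0.373] [-0.    -0.31  -0.951]
{'clock': 0.15, 'joints': array([-9.54877252e-02,  4.94057516e-01,  1.34594302e+00, -1.56210081e-05,
        1.30250908e+00, -9.55003841e-02]), 'qvel': array([-0.00057678, -0.00278929, -0.0006607 ,  0.00148468, -0.00201363,
        0.00032592]), 'joint_efforts': array([ 4.76028199e-04, -8.82539248e+01, -3.84067369e+01, -1.70366275e-04,
        7.04737889e-03, -2.97315989e-05]), 'tcp_pos': array([6.24760159e-01, 2.90536555e-05, 2.49542129e-01]), 'tool_rot': array([-3.48837268e-04,  7.07100765e-01,  7.07112649e-01, -2.97614595e-04]), 'force': array([-0.36513724, -0.25609753, -0.13511143]), 'torque': array([-0.00667703, -0.05290144,  0.0258639 ]), 'grip_force': 0.0, 'grip_width': 0.08512352731328302}
```

View pics/sceneB.png

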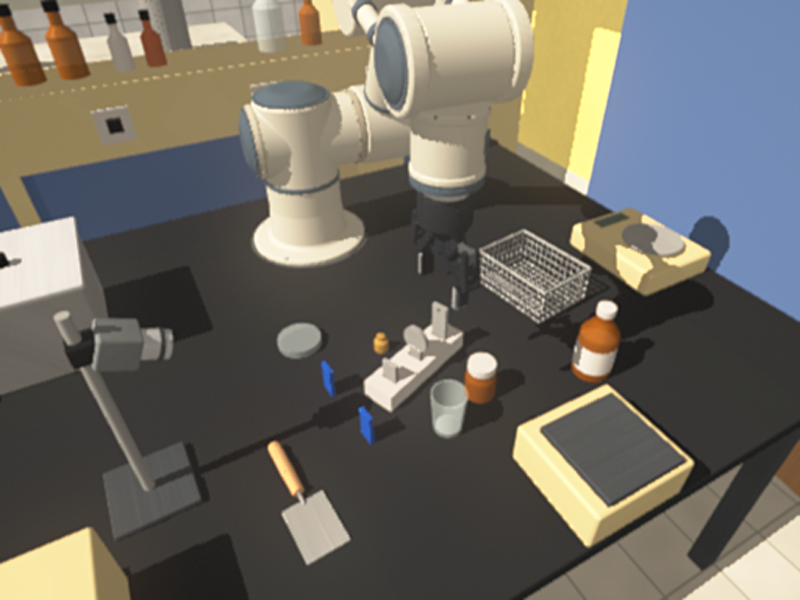

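View pics/sideB.png

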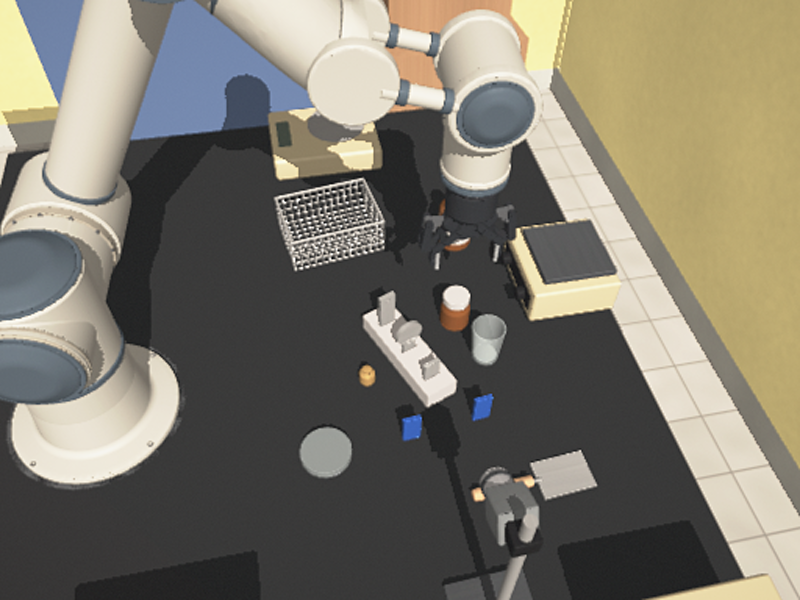

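View pics/wrist0.png

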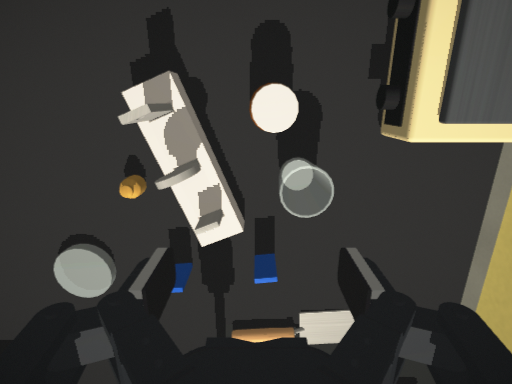

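```bash
python3 - <<'E'
from h import *
def crop(f,x,y,w,h,s): 
    a=cv2.imread(f'pics/{f}.png')[y:y+h,x:x+w]; return cv2.resize(a,(w*s,h*s),interpolation=cv2.INTER_CUBIC)
M=np.zeros((600,800,3),np.uint8)
def put(a,x,y): M[y:y+a.shape[0],x:x+a.shape[1]]=a
put(crop('wrist0',110,60,140,195,3),0,0)      # 420x585
put(crop('side0',225,180,75,82,5)[:, :375],425,0)   # 375x410
put(crop('scene0',30,195,90,47,4)[:,:360],425,412)
cv2.imwrite('pics/m1.png',M)
M=np.zeros((600,800,3),np.uint8)
put(crop('side0',280,290,80,75,5),0,0)
put(crop('scene0',225,185,80,80,5),400,0)
put(crop('scene0',300,140,85,70,4)[:200],400,400)
put(crop('side0',170,110,80,65,3)[:200],0,400)
cv2.imwrite('pics/m2.png',M)
E
```

```text
(no output)
```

View pics/m1.png

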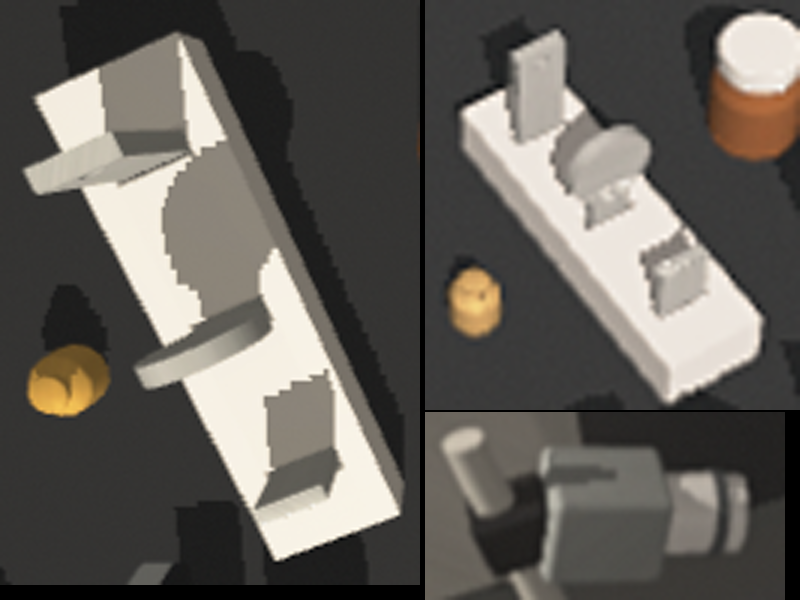

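View pics/m2.png

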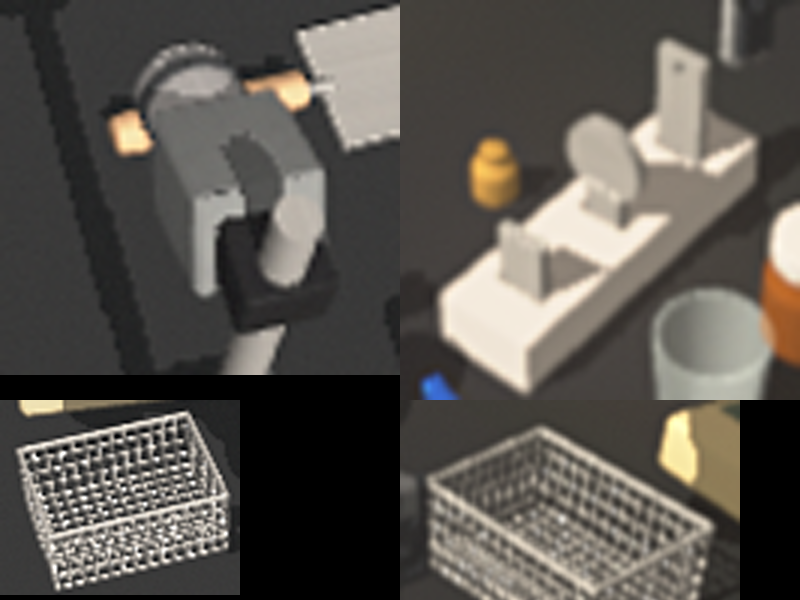

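```bash
cat > fit.py <<'E'
from h import *
from scipy.optimize import least_squares
W,S,C=info('wrist'),info('side'),info('scene')
def Rz(a): return np.array([[np.cos(a),-np.sin(a),0],[np.sin(a),np.cos(a),0],[0,0,1]])
def fit(obs,x0,z,name):   # obs: (cam,local,uv)
    def T(p,l): return Rz(p[2])@np.array(l)+[p[0],p[1],z]
    r=lambda p: np.concatenate([proj(c,T(p,l))[0]-uv for c,l,uv in obs])
    best=min((least_squares(r,[x0[0],x0[1],a],loss='soft_l1') for a in np.arange(0,6.3,.7)),key=lambda s:s.cost)
    print(name,best.x.round(4),np.degrees(best.x[2]).round(1)); print(best.fun.reshape(-1,2).round(1).tolist()); return best.x
for uv in [(122.3,92.3),(170,71),(243.3,232.3),(202.3,246.7)]: print(atz(W,uv,.035).round(4))
E
cat fit.py - <<'E' > f1.py
r=.03;q=.105
rack=fit([(W,(-r,q,.035),(122.3,92.3)),(W,(r,q,.035),(170,71)),(W,(r,-q,.035),(243.3,232.3)),(W,(-r,-q,.035),(202.3,246.7)),
 (S,(-r,q,.035),(232.4,202.4)),(S,(r,-q,.035),(292.4,244)),(S,(-r,-q,.035),(273.6,253.6)),
 (C,(-r,-q,.035),(232.4,244.6)),(C,(r,-q,.035),(250.4,254)),(C,(r,q,.035),(296,213.6))],(.5,.1),0,'rack')
b=[(-.095,-.07),(-.095,.07),(.095,.07),(.095,-.07)]
B=lambda x,y:(x*.095,y*.07,.08)
fit([(S,B(-1,1),(176,127.3)),(S,B(1,1),(232.3,114.3)),(S,B(1,-1),(246.3,141.7)),(S,B(-1,-1),(187.3,156)),
 (C,B(-1,-1),(307.5,160)),(C,B(-1,1),(335.3,147.5)),(C,B(1,1),(378,171.5)),(C,B(1,-1),(346.3,187.5))],(.5,.3),0,'basket')
p=np.radians(25);Ry=np.array([[np.cos(p),0,np.sin(p)],[0,1,0],[-np.sin(p),0,np.cos(p)]]).T
# local +x points back and up 25deg
Ry=np.array([[np.cos(p),0,-np.sin(p)],[0,1,0],[np.sin(p),0,np.cos(p)]])
L=lambda x,y,z:Ry@np.array([x,y,z])*.001
print('post',tri((S,(339.6,332)),(C,(39.5,202))).round(3),atz(S,(339.6,332),.34).round(3),atz(C,(39.5,202),.34).round(3))
for sg in (1,):
  o=[(S,L(35,25,25),(335.6,308)),(S,L(35,-25,25),(311,313.6)),(S,L(85,25,25),(344.4,324.4)),(S,L(85,-25,25),(318,329))]
  # which side is +y is resolved by trying both
  for s in (1,-1):
    f=lambda x,y,z:L(x,s*y,z)
    o=[(S,f(35,25,25),(335.6,308)),(S,f(35,-25,25),(311,313.6)),(S,f(85,25,25),(344.4,324.4)),(S,f(85,-25,25),(318,329)),
     (C,f(35,-25,25),(88.75,205)),(C,f(35,25,25),(90,214.5)),(C,f(35,25,-25),(90.75,237)),(C,f(85,25,25),(61.75,212.5)),(C,f(85,-25,25),(66,205)),(C,L(0,0,0),(110,220))]
    x=fit(o,(.8,-.2),.255,'head%d'%s)
    vp=Rz(x[2])@L(-130,0,0)+[x[0],x[1],.255]; print('vp',vp.round(4))
E
python3 f1.py
```

```text
[0.4741 0.089  0.035 ]
[0.5299 0.1111 0.035 ]
[ 0.6078 -0.0844  0.035 ]
[ 0.5527 -0.1055  0.035 ]
rack [5.412e-01 2.600e-03 6.665e+00] 381.9
[[0.1, 0.1], [-0.0, -0.2], [0.3, -0.5], [-0.1, 0.3], [-0.3, 0.2], [-0.3, 0.4], [0.1, 1.2], [0.5, -0.5], [-0.6, 0.9], [0.7, -0.8]]
basket [0.4482 0.3347 6.425 ] 368.1
[[-0.5, -0.4], [0.5, -0.0], [0.3, 0.8], [-1.1, 0.8], [-1.8, 0.0], [0.0, -0.8], [0.9, 0.1], [2.3, 0.4]]
post [ 0.571 -0.463  0.344] [ 0.572 -0.46   0.34 ] [ 0.567 -0.465  0.34 ]
head1 [ 0.568  -0.3725  4.7136] 270.1
[[-0.2, -1.7], [-1.9, -2.3], [0.8, 0.1], [-0.6, 0.9], [0.6, -2.8], [3.2, 3.0], [-2.1, 1.7], [0.8, 4.7], [-5.9, -3.8], [-1.8, 0.4]]
vp [ 0.5679 -0.2547  0.2001]
head-1 [ 0.5703 -0.3725  4.4944] 257.5
[[-28.3, 0.6], [23.7, -4.5], [-34.6, 3.0], [20.8, -1.0], [1.3, 12.5], [2.4, -13.7], [-2.7, -17.1], [1.9, -15.9], [-6.5, 8.6], [-1.7, 1.1]]
vp [ 0.5958 -0.2575  0.2001]
```

Call:
jog_arm:
  targets:
    - [-0.249,-0.232,0.3,0.38,0]
    - [-0.249,-0.232,0.3,0.38,0]
    - [-0.249,-0.232,0.3,0.38,0]
    - [-0.249,-0.232,0.3,0.38,0]
    - [-0.249,-0.232,0.3,0.38,0]

```text
clock: 0.57
tcp_pos: [0.5653, -0.063, 0.1736]
tool_rot: [-0.001, 0.886, 0.464, -0.001]
force: [0.5, 0.2, -0.2]
grip_width: 0.0425
grip_force: 0.0
```

Call:
jog_arm:
  targets:
    - [0,0,0.1,0.377,0]
    - [0,0,0.1,0.377,0]
    - [0,0,0.1,0.377,0]
    - [0,0,0.1,0.377,0]
    - [0,0,0.1,0.377,0]

```text
clock: 0.98
tcp_pos: [0.5668, -0.0622, 0.1497]
tool_rot: [-0.0, 0.982, 0.186, -0.0]
force: [-0.1, 0.2, 0.2]
grip_width: 0.0428
grip_force: 0.0
```

```bash
cat >> h.py <<'E'
def st():
    s=manip.state(); w,x,y,z=s['tool_rot']
    from scipy.spatial.transform import Rotation as Ro
    R=Ro.from_quat([x,y,z,w]).as_matrix()
    print('t%.2f'%s['clock'],s['tcp_pos'].round(4),'toolx',R[:,0].round(3),'tooly',R[:,1].round(3),'j',s['joints'].round(2),'w%.4f g%.1f'%(s['grip_width'],s['grip_force']),'F',np.round(s['force'],1)); return s['tcp_pos'],R
def togo(P):
    p,R=st(); print('shift',(R.T@(np.array(P)-p)/.25).round(4))
E
python3 - <<'E'
from h import *
togo((0.567,-0.0623,0.058))
c,im=shot('wrist','w1'); a=cv2.imread('pics/w1.png')
# predicted outline of the short top
u=np.array([np.cos(np.radians(21.9)),np.sin(np.radians(21.9)),0]);v=np.array([-u[1],u[0],0])
o=np.array([.5412,.0026,0])
for y,h,w in ((-.07,.071,.015),(.07,.106,.015)):
  q=[o+u*i*w+v*(y+j*.004)+[0,0,h] for i,j in ((-1,-1),(1,-1),(1,1),(-1,1))]
  cv2.polylines(a,[np.round(proj(c,q)*8).astype(int)],True,(0,0,255),1,cv2.LINE_AA,3)
cv2.imwrite('pics/w1b.png',cv2.resize(a,(800,600)))
E
```

```text
t0.98 [ 0.5668 -0.0622  0.1497] toolx [ 0.931  0.366 -0.001] tooly [ 0.366 -0.931 -0.   ] j [-0.21  0.53  1.6   0.    1.01  0.98] w0.0428 g0.0 F [-0.1  0.2  0.2]
shift [0.0006 0.0007 0.3667]
```

View pics/w1b.png

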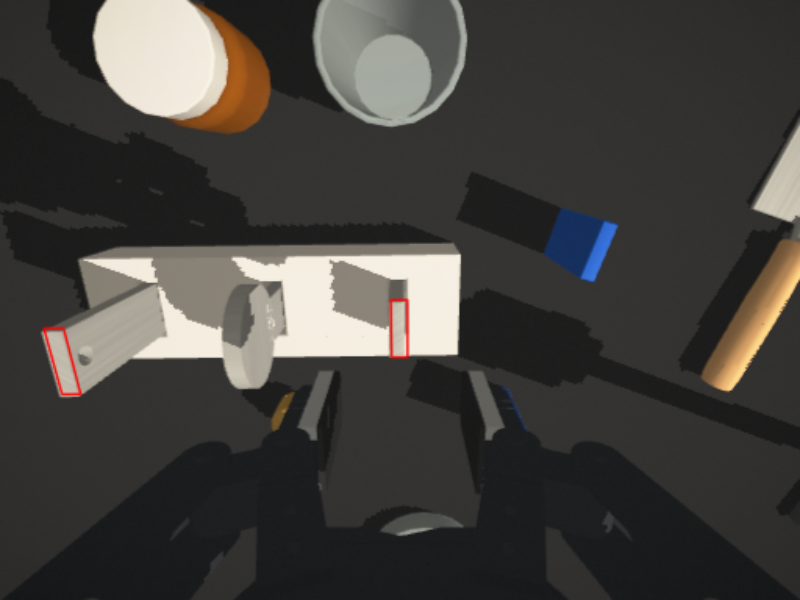

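Call:
jog_arm:
  targets:
    - [0,0,0.15,0,0]
    - [0,0,0.28,0,0]
    - [0,0,0.367,0,0]
    - [0,0,0.367,0,0]
    - [0,0,0.367,0,0.5]
  squeeze: 50

```text
clock: 1.45
tcp_pos: [0.5665, -0.0621, 0.0578]
tool_rot: [-0.0, 0.982, 0.19, -0.001]
force: [0.9, 0.3, 0.9]
grip_width: 0.032
grip_force: 0.0
```

Call:
jog_arm:
  targets:
    - [0,0,0,0,1]
    - [0,0,0,0,1]
    - [0,0,0,0,1]
    - [0,0,0,0,1]
    - [0,0,0,0,1]

```text
clock: 1.87
tcp_pos: [0.5673, -0.0614, 0.0597]
tool_rot: [-0.0, 0.982, 0.19, 0.001]
force: [-0.2, 10.6, 1.6]
grip_width: 0.007
grip_force: 49.8
```

Call:
jog_arm:
  targets:
    - [0,0,-0.04,0,1]
    - [0,0,-0.12,0,1]
    - [0,0,-0.25,0,1]
    - [0,0,-0.4,0,1]
    - [0,0,-0.52,0,1]

```text
clock: 2.28
tcp_pos: [0.5674, -0.0624, 0.1923]
tool_rot: [0.001, 0.982, 0.19, 0.001]
force: [0.8, -0.1, -1.5]
grip_width: 0.007
grip_force: 49.7
```

```bash
python3 -c "
from h import *
togo((.4482,.3347,.17))"
```

```text
t2.28 [ 0.5674 -0.0624  0.1923] toolx [0.928 0.373 0.002] tooly [ 0.373 -0.928  0.002] j [-0.21  0.48  1.55 -0.    1.1   0.97] w0.0070 g49.7 F [ 0.8 -0.1 -1.5]
shift [ 0.1497 -1.6518  0.0865]
```

Call:
jog_arm:
  targets:
    - [0.02,-0.16,-0.05,0,1]
    - [0.04,-0.32,-0.05,0,1]
    - [0.06,-0.48,-0.05,0,1]
    - [0.07,-0.64,-0.05,0,1]
    - [0.08,-0.8,-0.05,0,1]

```text
clock: 2.7
tcp_pos: [0.5106, 0.1323, 0.2027]
tool_rot: [0.0, 0.982, 0.19, 0.001]
force: [0.8, 0.2, -1.9]
grip_width: 0.0069
grip_force: 49.7
```

Call:
jog_arm:
  targets:
    - [0.02,-0.16,0,0,1]
    - [0.04,-0.32,0,0,1]
    - [0.06,-0.48,0,0,1]
    - [0.07,-0.64,0,0,1]
    - [0.07,-0.85,0,0,1]

```text
clock: 3.12
tcp_pos: [0.452, 0.3264, 0.2026]
tool_rot: [-0.0, 0.982, 0.19, 0.001]
force: [1.2, 0.3, -1.5]
grip_width: 0.0065
grip_force: 49.7
```

Call:
jog_arm:
  targets:
    - [0,0,0,0,1]
    - [0,0,0,0,1]
    - [0,0,0,0,1]
    - [0,0,0,0,1]
    - [0,0,0,0,1]

```text
clock: 3.53
tcp_pos: [0.4528, 0.3235, 0.2012]
tool_rot: [-0.0, 0.982, 0.189, 0.0]
force: [-0.1, 0.8, -1.0]
grip_width: 0.0072
grip_force: 49.8
```

```bash
python3 -c "
from h import *
togo((.4482,.3347,.075))"
```

```text
t3.53 [0.4528 0.3235 0.2012] toolx [0.929 0.371 0.001] tooly [ 0.371 -0.929  0.   ] j [ 0.51  0.45  1.58 -0.    1.11  1.7 ] w0.0072 g49.8 F [-0.1  0.8 -1. ]
shift [-0.0006 -0.0486  0.5049]
```

Call:
jog_arm:
  targets:
    - [0,-0.048,0.12,0,1]
    - [0,-0.048,0.26,0,1]
    - [0,-0.048,0.38,0,1]
    - [0,-0.048,0.5,0,1]
    - [0,-0.048,0.505,0,1]

```text
clock: 3.95
tcp_pos: [0.446, 0.3334, 0.0703]
tool_rot: [0.001, 0.982, 0.189, -0.003]
force: [-1.8, -1.5, -2.5]
grip_width: 0.0072
grip_force: 49.6
```

Call:
jog_arm:
  targets:
    - [0,0,0,0,1]
    - [0,0,0,0,0.3]
    - [0,0,0,0,0.2]
    - [0,0,0,0,0.2]
    - [0,0,0,0,0.2]

```text
clock: 4.37
tcp_pos: [0.4484, 0.336, 0.0759]
tool_rot: [-0.0, 0.982, 0.19, 0.001]
force: [-0.8, -0.2, 0.2]
grip_width: 0.0344
grip_force: 0.0
```

Call:
jog_arm:
  targets:
    - [0,0,-0.05,0,0.2]
    - [0,0,-0.2,0,0.2]
    - [0,0,-0.35,0,0.2]
    - [0,0,-0.5,0,0.2]
    - [0,0,-0.6,0,0.2]

```text
clock: 4.78
tcp_pos: [0.4483, 0.336, 0.2288]
tool_rot: [-0.001, 0.982, 0.19, 0.002]
force: [1.7, -0.3, 0.5]
grip_width: 0.0338
grip_force: 0.0
```

```bash
python3 - <<'E'
from h import *
st(); c,im=shot('wrist','w2'); shot('side','s2')
a=cv2.imread('pics/w2.png'); b=cv2.imread('pics/s2.png')[80:240,150:310]
M=np.zeros((384,800,3),np.uint8); M[:288,:384]=cv2.resize(a,(384,288)); M[:,400:784]=cv2.resize(b,(384,384)); cv2.imwrite('pics/m3.png',M)
E
```

```text
t4.78 [0.4483 0.336  0.2288] toolx [0.928 0.373 0.004] tooly [ 0.373 -0.928 -0.001] j [ 0.54  0.42  1.54 -0.    1.18  1.73] w0.0338 g0.0 F [ 1.7 -0.3  0.5]
```

View pics/m3.png

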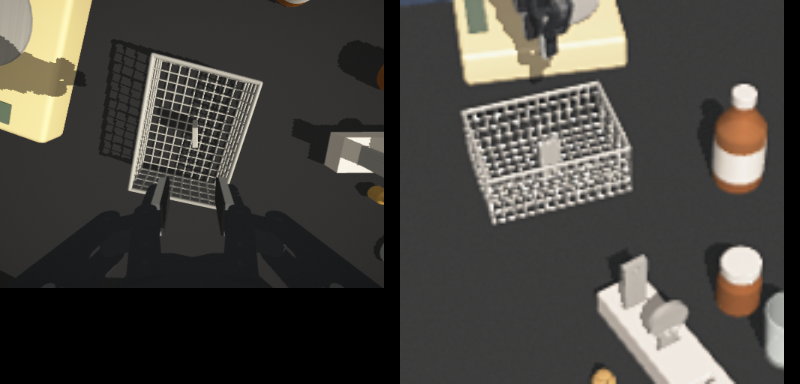

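Call:
jog_arm:
  targets:
    - [-0.02,0.12,0,-0.08,0]
    - [-0.04,0.25,0,-0.15,-0.4]
    - [-0.05,0.37,0,-0.22,-0.4]
    - [-0.077,0.55,0,-0.29,-0.4]
    - [-0.077,0.55,0,-0.35,-0.4]

```text
clock: 5.3
tcp_pos: [0.4817, 0.1968, 0.2246]
tool_rot: [0.001, 0.893, 0.451, -0.0]
force: [1.0, 0.6, 0.8]
grip_width: 0.0598
grip_force: 0.0
```

```bash
python3 -c "
from h import *
togo((.5151,.0675,.16))"
```

```text
t5.30 [0.4817 0.1968 0.2246] toolx [ 0.594  0.804 -0.001] tooly [ 0.804 -0.594  0.001] j [ 0.27  0.38  1.63 -0.    1.13  0.91] w0.0598 g0.0 F [1.  0.6 0.8]
shift [-0.3364  0.4144  0.2589]
```

Call:
jog_arm:
  targets:
    - [-0.08,0.1,0,-0.08,-0.4]
    - [-0.16,0.2,0.05,-0.16,-0.4]
    - [-0.24,0.3,0.1,-0.24,-0.4]
    - [-0.336,0.414,0.2,-0.32,-0.4]
    - [-0.336,0.414,0.25,-0.33,-0.4]

```text
clock: 5.72
tcp_pos: [0.5149, 0.0682, 0.1615]
tool_rot: [0.001, 0.747, 0.665, 0.0]
force: [-0.0, 0.2, -0.5]
grip_width: 0.06
grip_force: 0.0
```

Call:
jog_arm:
  targets:
    - [0,0,0,-0.08,-0.4]
    - [0,0,0,-0.16,-0.4]
    - [0,0,0,-0.24,-0.4]
    - [0,0,0,-0.319,-0.4]
    - [0,0,0,-0.319,-0.4]

```text
clock: 6.13
tcp_pos: [0.5138, 0.0717, 0.162]
tool_rot: [-0.0, 0.558, 0.83, -0.0]
force: [-0.2, 0.0, 0.7]
grip_width: 0.0597
grip_force: 0.0
```

Call:
jog_arm:
  targets:
    - [0,0,0,0,-0.4]
    - [0,0,0,0,-0.4]
    - [0,0,0,0,-0.4]
    - [0,0,0,0,-0.4]
    - [0,0,0,0,-0.4]

```text
clock: 6.55
tcp_pos: [0.514, 0.0717, 0.162]
tool_rot: [0.0, 0.561, 0.828, 0.0]
force: [0.4, 0.1, 0.1]
grip_width: 0.0595
grip_force: 0.0
```

```bash
python3 -c "
from h import *
togo((.5151,.0675,.091))"
```

```text
t6.55 [0.514  0.0717 0.162 ] toolx [-0.37   0.929  0.   ] tooly [0.929 0.37  0.   ] j [ 0.02  0.46  1.71  0.    0.97 -0.36] w0.0595 g0.0 F [0.4 0.1 0.1]
shift [-0.0173 -0.0022  0.284 ]
```

Call:
jog_arm:
  targets:
    - [-0.017,-0.002,0,0,-0.4]
    - [-0.017,-0.002,0.12,0,-0.4]
    - [-0.017,-0.002,0.24,0,-0.4]
    - [-0.017,-0.002,0.284,0,-0.4]
    - [-0.017,-0.002,0.284,0,-0.4]
  squeeze: 25

```text
clock: 6.97
tcp_pos: [0.5138, 0.0672, 0.0887]
tool_rot: [-0.002, 0.561, 0.828, -0.001]
force: [-1.1, -0.0, -1.0]
grip_width: 0.0598
grip_force: 0.0
```

Call:
jog_arm:
  targets:
    - [0,0,0,0,0]
    - [0,0,0,0,0.3]
    - [0,0,0,0,0.6]
    - [0,0,0,0,1]
    - [0,0,0,0,1]

```text
clock: 7.38
tcp_pos: [0.5158, 0.0676, 0.0919]
tool_rot: [0.001, 0.561, 0.828, 0.001]
force: [-0.5, -0.4, 8.4]
grip_width: 0.0296
grip_force: 29.7
```

Call:
jog_arm:
  targets:
    - [0,0,0,0,1]
    - [0,0,0,0,1]
    - [0,0,0,0,1]
    - [0,0,-0.02,0,1]
    - [0,0,-0.04,0,1]

```text
clock: 7.8
tcp_pos: [0.515, 0.0676, 0.1015]
tool_rot: [-0.0, 0.561, 0.828, -0.0]
force: [0.3, -0.9, -1.2]
grip_width: 0.0298
grip_force: 28.8
```

```bash
python3 -c "
from h import *
togo((.5151,.0675,.111))"
```

```text
t7.80 [0.515  0.0676 0.1015] toolx [-0.371  0.929  0.   ] tooly [ 0.929  0.371 -0.   ] j [ 0.02  0.55  1.76 -0.    0.83 -0.36] w0.0298 g28.8 F [ 0.3 -0.9 -1.2]
shift [-0.0004  0.0003 -0.0381]
```

Call:
jog_arm:
  targets:
    - [0,0,-0.01,0,1]
    - [0,0,-0.02,0,1]
    - [0,0,-0.03,0,1]
    - [0,0,-0.038,0,1]
    - [0,0,-0.038,0,1]

```text
clock: 8.22
tcp_pos: [0.5153, 0.0676, 0.1109]
tool_rot: [0.0, 0.561, 0.828, 0.0]
force: [0.1, 0.2, -1.8]
grip_width: 0.0293
grip_force: 28.8
```

Call:
jog_arm:
  targets:
    - [0.008,0,0,0,1]
    - [0.018,0,0,0,1]
    - [0.028,0,0,0,1]
    - [0.038,0,0,0,1]
    - [0.046,0,0.001,0,1]

```text
clock: 8.63
tcp_pos: [0.5107, 0.0785, 0.1102]
tool_rot: [-0.0, 0.561, 0.828, -0.0]
force: [0.6, -3.4, 0.4]
grip_width: 0.0299
grip_force: 27.9
```

```bash
python3 - <<'E'
from h import *
togo((.5151-.373*.0221,.0675+.928*.0221,.1092)); shot('side','s3a')
E
```

```text
t8.63 [0.5107 0.0785 0.1102] toolx [-0.371  0.929 -0.   ] tooly [ 0.929  0.371 -0.   ] j [ 0.04  0.53  1.76 -0.    0.84 -0.34] w0.0299 g27.9 F [ 0.6 -3.4  0.4]
shift [ 0.0412 -0.      0.0038]
```

Call:
jog_arm:
  targets:
    - [0.008,0,0.001,0,1]
    - [0.017,0,0.002,0,1]
    - [0.026,0,0.004,0,1]
    - [0.034,0,0.005,0,1]
    - [0.042,0,0.007,0,1]

```text
clock: 9.1
tcp_pos: [0.5069, 0.0882, 0.1085]
tool_rot: [0.0, 0.561, 0.828, 0.0]
force: [0.6, -3.7, 2.0]
grip_width: 0.0297
grip_force: 27.9
```

Call:
jog_arm:
  targets:
    - [0.01,0,0.003,0,1]
    - [0.02,0,0.006,0,1]
    - [0.03,0,0.01,0,1]
    - [0.04,0,0.013,0,1]
    - [0.047,0,0.015,0,1]

```text
clock: 9.52
tcp_pos: [0.5025, 0.0992, 0.1046]
tool_rot: [-0.0, 0.561, 0.828, -0.0]
force: [1.5, -3.9, -0.1]
grip_width: 0.0296
grip_force: 27.8
```

Call:
jog_arm:
  targets:
    - [0,0,0,0,1]
    - [0,0,0,0,1]
    - [0,0,0,0,1]
    - [0,0,0,0,1]
    - [0,0,0,0,1]
  squeeze: 70

```text
clock: 9.93
tcp_pos: [0.5026, 0.0989, 0.1047]
tool_rot: [-0.0, 0.561, 0.828, 0.0]
force: [0.3, -1.9, -0.7]
grip_width: 0.0287
grip_force: 69.0
```

```bash
python3 - <<'E'
from h import *
p,R=st(); d=p-[.5151,.0675,0]; print(d@[-.373,.928,0],p[2])
E
```

```text
t9.93 [0.5026 0.0989 0.1047] toolx [-0.371  0.929  0.   ] tooly [ 0.929  0.371 -0.   ] j [ 0.08  0.54  1.78  0.    0.83 -0.3 ] w0.0287 g69.0 F [ 0.3 -1.9 -0.7]
0.03379570854045553 0.10468922951955256
```

Call:
jog_arm:
  targets:
    - [0.01,0,-0.06,0,1]
    - [0.02,0,-0.16,0,1]
    - [0.02,0,-0.3,0,1]
    - [0.02,0,-0.45,0,1]
    - [0.02,0,-0.58,0,1]

```text
clock: 10.35
tcp_pos: [0.5003, 0.1038, 0.2517]
tool_rot: [-0.0, 0.561, 0.828, 0.0]
force: [1.7, 0.2, -2.0]
grip_width: 0.0285
grip_force: 69.4
```

Call:
jog_arm:
  targets:
    - [-0.1,-0.01,0,0,1]
    - [-0.22,-0.03,0,0,1]
    - [-0.36,-0.05,0,0,1]
    - [-0.48,-0.06,0,0,1]
    - [-0.6,-0.07,0,0,1]

```text
clock: 10.77
tcp_pos: [0.54, -0.0436, 0.2497]
tool_rot: [-0.0, 0.561, 0.828, 0.0]
force: [0.3, 0.6, -1.0]
grip_width: 0.0283
grip_force: 69.7
```

Call:
jog_arm:
  targets:
    - [-0.1,-0.01,0,0.06,1]
    - [-0.2,-0.02,0,0.12,1]
    - [-0.3,-0.03,0,0.18,1]
    - [-0.36,-0.04,0,0.24,1]
    - [-0.4,-0.04,0,0.24,1]

```text
clock: 11.18
tcp_pos: [0.5679, -0.1404, 0.2494]
tool_rot: [-0.0, 0.708, 0.706, -0.0]
force: [-0.3, 0.7, -1.3]
grip_width: 0.0287
grip_force: 69.6
```

Call:
jog_arm:
  targets:
    - [0,0,0,0,1]
    - [0,0,0,0,1]
    - [0,0,0,0,1]
    - [0,0,0,0,1]
    - [0,0,0,0,1]

```text
clock: 11.6
tcp_pos: [0.5678, -0.1379, 0.2498]
tool_rot: [-0.0, 0.705, 0.709, 0.0]
force: [-0.1, 0.1, -1.4]
grip_width: 0.0287
grip_force: 69.6
```

```bash
cat > ov.py <<'E'
from h import *
from fit import Rz
import sys,cv2
def corners(p,R,th,s=.0804):
    # coupon corners in world given tool pose and tilt (lower end towards tool -x)
    ax=np.sin(th)*R[:,0]-np.cos(th)*R[:,2]; n=np.cos(th)*R[:,0]+np.sin(th)*R[:,2]; w=R[:,1]
    return np.array([p+ax*(l-s)+w*a*.015+n*b*.004 for l in (0,.095) for a in (-1,1) for b in (-1,1)])
E=[(0,1),(2,3),(0,2),(1,3),(4,5),(6,7),(4,6),(5,7),(0,4),(1,5),(2,6),(3,7)]
def wire(a,c,P,E,col,off,s):
    q=(proj(c,P)-off+.5)*s-.5
    for i,j in E: cv2.line(a,tuple(np.round(q[i]*8).astype(int).tolist()),tuple(np.round(q[j]*8).astype(int).tolist()),col,1,cv2.LINE_AA,3)
E
python3 - <<'E'
from ov import *
p,R=st(); np.save('pose1.npy',np.c_[p,R])
P=corners(p,R,np.radians(25))
C=[shot(n,n+'4')[0] for n in ('scene','side','wrist')]
for c in C: print(proj(c,P).mean(0).round(0))
print(proj(C[2],[[.568,-.3725,.255]]))
E
```

```text
[ 0.4168 -0.0497  0.035 ]
[ 0.4725 -0.0273  0.035 ]
[ 0.5515 -0.2225  0.035 ]
[ 0.4964 -0.2439  0.035 ]
t11.60 [ 0.5678 -0.1379  0.2498] toolx [-0.005  1.     0.   ] tooly [ 1.     0.005 -0.   ] j [-0.34  0.44  1.45  0.    1.26 -0.35] w0.0287 g69.6 F [-0.1  0.1 -1.4]
[213. 199.]
[288. 226.]
[256. 261.]
[[254.98321616 545.79330808]]
```

```bash
cat >> ov.py <<'E'
pp=np.radians(25);Ry=np.array([[np.cos(pp),0,-np.sin(pp)],[0,1,0],[np.sin(pp),0,np.cos(pp)]])
def head(x,y,yaw,z=.255):
    T=lambda L:np.array(L)*.001@(Rz(yaw)@Ry).T+[x,y,z]
    box=T([(a,b,c) for a in (35,85) for b in (-25,25) for c in (-25,25)])
    t=np.linspace(0,2*np.pi,25); ring=lambda a:T(np.c_[t*0+a,19*np.cos(t),19*np.sin(t)])
    return box,ring(0),ring(35)
def tile(f,c,u,v,things,s=5):
    off=np.array([u-40,v-30]); a=cv2.imread(f'pics/{f}.png')[off[1]:off[1]+60,off[0]:off[0]+80]; a=cv2.resize(a,(400,300),interpolation=cv2.INTER_CUBIC)
    for P,Ed,col in things: wire(a,c,P,Ed,col,off,s)
    return a
RE=[(i,i+1) for i in range(24)]
E
python3 - <<'E'
from ov import *
d=np.load('pose1.npy');p,R=d[:,0],d[:,1:]
P=corners(p,R,np.radians(25)); b,r0,r1=head(.568,-.3725,np.radians(270))
S,C=info('side'),info('scene')
hd=[(b,E,(0,0,255)),(r0,RE,(0,255,0))]; cp=[(P,E,(0,0,255))]
M=np.vstack([np.hstack([tile('scene4',C,213,199,cp),tile('side4',S,288,226,cp)]),np.hstack([tile('scene4',C,85,220,hd),tile('side4',S,325,322,hd)])])
cv2.imwrite('pics/m4.png',M)
E
```

```text
[ 0.4171 -0.05    0.035 ]
[ 0.4728 -0.0277  0.035 ]
[ 0.5515 -0.223   0.035 ]
[ 0.4964 -0.2444  0.035 ]
```

View pics/m4.png

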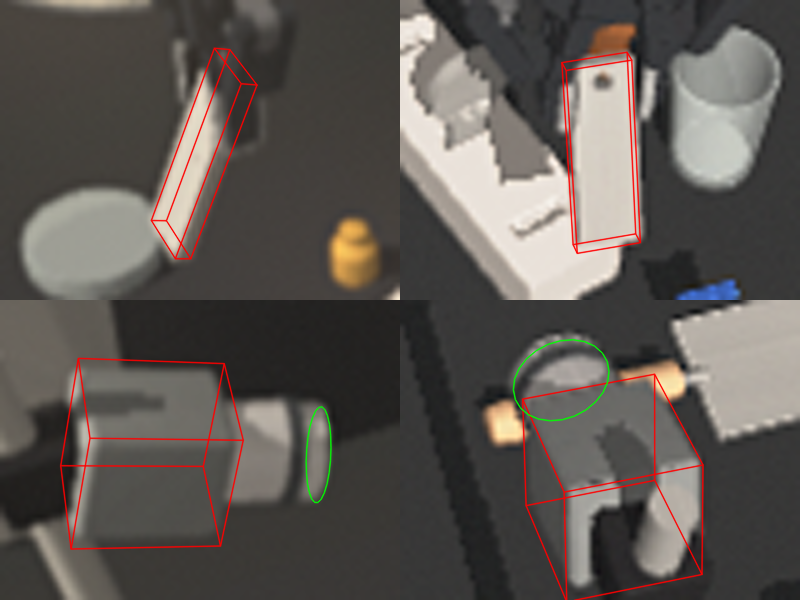

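Call:
jog_arm:
  targets:
    - [-0.06,0,0,0.003,1]
    - [-0.15,0,0.02,0.003,1]
    - [-0.25,0,0.04,0.003,1]
    - [-0.35,0,0.07,0.003,1]
    - [-0.412,0,0.08,0.003,1]

```text
clock: 12.17
tcp_pos: [0.5679, -0.2443, 0.2289]
tool_rot: [-0.0, 0.708, 0.706, -0.0]
force: [-0.3, 0.1, -2.1]
grip_width: 0.0287
grip_force: 69.6
```

Call:
jog_arm:
  targets:
    - [0,0,0,0,1]
    - [0,0,0,0,1]
    - [0,0,0,0,1]
    - [0,0,0,0,1]
    - [0,0,0,0,1]

```text
clock: 12.58
tcp_pos: [0.5684, -0.2411, 0.2301]
tool_rot: [0.0, 0.707, 0.707, 0.0]
force: [-0.4, -0.1, -1.1]
grip_width: 0.0288
grip_force: 69.6
```

```bash
python3 - <<'E'
from ov import *
togo((.568,-.2408,.2298)); p,R=st()
P=corners(p,R,np.radians(25)); b,r0,r1=head(.568,-.3725,np.radians(270))
C=shot('scene','scene5')[0];S=shot('side','side5')[0]
cp=[(P,E,(0,0,255)),(r0,RE,(0,255,0))]
def pos(c): return proj(c,P).mean(0).round().astype(int)
t=[]
for f,c in (('scene5',C),('side5',S)):
    u,v=pos(c); t.append(np.vstack([tile(f,c,u,v,[]),tile(f,c,u,v,cp)]))
cv2.imwrite('pics/m5.png',np.hstack(t))
E
```

```text
[ 0.4269 -0.1526  0.035 ]
[ 0.4794 -0.1319  0.035 ]
[ 0.5527 -0.3161  0.035 ]
[ 0.5007 -0.336   0.035 ]
t12.58 [ 0.5684 -0.2411  0.2301] toolx [ 0.001  1.    -0.   ] tooly [ 1.    -0.001  0.   ] j [-0.5   0.5   1.39  0.    1.25 -0.5 ] w0.0288 g69.6 F [-0.4 -0.1 -1.1]
shift [ 0.001  -0.0017  0.0011]
t12.58 [ 0.5684 -0.2411  0.2301] toolx [ 0.001  1.    -0.   ] tooly [ 1.    -0.001  0.   ] j [-0.5   0.5   1.39  0.    1.25 -0.5 ] w0.0288 g69.6 F [-0.4 -0.1 -1.1]
```

View pics/m5.png

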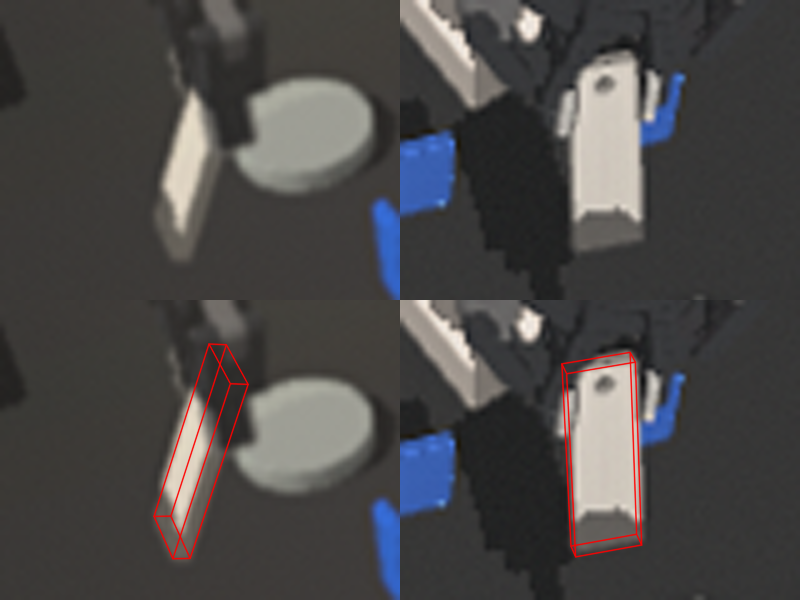

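Call:
jog_arm:
  targets:
    - [0,-0.005,0,0,1]
    - [0,-0.005,0,0,1]
    - [0,-0.005,0,0,1]
    - [0,-0.005,0,0,1]
    - [0,-0.005,0,0,1]

```text
clock: 13.1
tcp_pos: [0.567, -0.2418, 0.2297]
tool_rot: [-0.0, 0.708, 0.707, -0.0]
force: [-0.2, 0.6, -1.4]
grip_width: 0.0287
grip_force: 69.6
```

Call:
jog_arm:
  targets:
    - [0,0,0,0,1]
    - [0,0,0,0,1]
    - [0,0,0,0,1]
    - [0,0,0,0,1]
    - [0,0,0,0,1]

```text
clock: 13.52
tcp_pos: [0.567, -0.2418, 0.2297]
tool_rot: [-0.0, 0.708, 0.707, -0.0]
force: [0.2, 0.1, -2.0]
grip_width: 0.0286
grip_force: 69.6
```

```bash
python3 -c "
from h import *
st(); print(manip.hand_in())"
```

```text
t13.52 [ 0.567  -0.2418  0.2297] toolx [0.002 1.    0.   ] tooly [ 1.    -0.002 -0.   ] j [-0.5   0.5   1.39 -0.    1.25 -0.5 ] w0.0286 g69.6 F [ 0.2  0.1 -2. ]
the job is handed in; nothing more can be done
None
```

I handed the job in at 13.5 s: the short coupon is in the basket, and the tall coupon is held by its upper end at the view point, tilted 25° to face the lens; position and tilt match the camera views to about 1–2 mm and 1–2°, but no verdict came back.

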